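Turn the caddy to its mark and scan its stock label

TASK

Turn the revolving caddy until its barcode label lines up with the red index tab on the foot, leaving the cup of beads standing in the middle. Then pick up the yellow scanner and aim its red window square at the middle of the label from about 10 cm away, holding it steady there for two seconds without touching the caddy with it. Finally lay the scanner back on its cork pad, right way up, and let go, with the caddy still on its mark, and leave the plier and the tin where they are.

Things in the scene. Friction and masses are not known exactly. Their poses are not given: they have to be found in the camera images.
- caddy_base: grey fixed foot (disc 210 mm across, 16 mm high) of the revolving caddy; origin on the turning axis at table height. A red index tab, 18 mm wide, 12 mm high, sticks out along the foot's own -x, to 165 mm from the axis. On it turns a white deck, 250 mm across, top at 30 mm height, with the label stand, post, cup and, across from the label, a gauge frame (94 mm wide, top at 94 mm height).
- caddy (a joint): turn of the deck about the vertical axis, rad, positive anticlockwise from above, free to turn between -2.7 and 2.7; 0 when the label lines up with the red index tab. Starts between 1.0 and 2.2. It turns stiffly (about 0.12 N m, so 1 to 2 N pushed at the post) and stays where it is left.
- label (a point): middle of the barcode label face: white paper 46 x 58 mm with black bars, on the blue stand (66 mm wide, top edge at 97 mm height), 88 mm from the axis and 78 mm above the table, leaning back 45 degrees, facing outward and up. Axes: z is the outward normal of the face (half outward, half up), y level along its 58 mm width, x up the slope.
- post (a point): centre of the top of the orange upright finger post, for pushing the deck round: 18 mm thick, 70 mm tall, from the deck at 30 mm to 100 mm height, 102 mm from the axis; seen from above it is a quarter turn clockwise from the label. Across from the post a black thimble, 25 mm high, is fixed on the deck.
- cup: glass cup of wooden beads, 60 mm across, 75 mm high, loose in a shallow round well at the deck's centre (12 mm high rim, 82 mm across); origin at the centre of its underside, 30 mm above the table.
- scanner: hand-held barcode scanner, 160 g, 172 mm long, lying on the pad: yellow straight handle 130 mm long (x from -65 to 65), 28 mm wide, 30 mm high; black head 44 mm wide at its +x end (x from 49 to 107, its top 71 mm above the underside). Origin: centre of the handle's underside; x along the handle to the head, z up.
- window (a point): centre of the scanner's red window on the underside of the head, facing forward and down, 45 degrees below the handle's +x. In the scanner's frame at x 95, y 0, z 25 mm. Axes: x is the looking direction out of the window, y the scanner's left.
- pad: brown cork pad 200 x 90 mm, 12 mm thick, fixed to the table, the scanner's resting place; origin at the centre of its underside, x along its length.
- plier: bent-nose plier with red grips, 155 mm long, 12 mm high, loose on the table; origin at its middle, x towards the nose.
- tin: round green tin 72 mm across, 52 mm high, loose on the table; origin at the centre of its underside.

How it is judged:
By the outcome, as a careful person would: the job done as asked, in the order asked, and still so for the second after the job is handed in, with the robot touching nothing.
It also fails if it takes over 72 s, if anything falls off the work surface, if the arm or the gripper's body presses on something with over 40 N, if the wrist force passes 120 N, or if a joint passes its speed limit or range.

ROBOT

A 6-joint arm with a two-finger parallel gripper is mounted at the origin on the work surface. World frame = base frame: x ahead of the robot, y to its left, z up, the work surface at z = 0. Lengths are in m, angles in rad, forces in N, time in s.
With the tool pointing down it reaches from about 0.3 to 0.825 m from the base axis. Payload 5.4 kg.
Tool frame: the origin (TCP) lies between the finger pads; the fingertips stand 25 mm ahead of it and the grasp point (between the pads) lies 6 mm ahead of it; z points along the fingers, y is the line along which they close (so a half turn about z gives the same grasp; the last joint's range is limited). The gripper opens to 92 mm and grips with 3 to 60 N. Pads are 20 mm wide; open, the fingers measure 128 mm over their backs; the gripper's body (75 mm by 189 mm) begins 69 mm behind the grasp point.
Start: joints at [1.021, 0.158, 1.597, -0, 1.386, -0.21], TCP at [0.192, 0.542, 0.24] pointing down, gripper open.
Joint ranges: [-2.91, 2.91], [-0.94, 2.29], [0.18, 2.7], [-1.29, 4.43], [0.17, 2.64], [-3, 3]. Speed limits (rad/s): [2.57, 2.57, 3.14, 3.14, 3.14, 3.14].

INTERFACE

Orientations are given as a unit quaternion [w, x, y, z].
In Python, from workcell import manip gives the robot as it stands.
- The arm moves only by the shell command python3 nudge.py [OPENING] [FORCE], which reads ROWS from standard input. ROWS is a JSON object whose key "rows" holds a list of rows, 1 to 5 of them, each of 4 numbers: dx, dy, dz in m, then a turn about the tool's z in rad; each row shifts and turns the commanded pose from where the row before left it, along the tool's axes as they then stand; what a row does not reach is not made up. A row lasts 1/8 s, in which the tool goes at most 0.0625 m and 0.188 rad, less where a joint would pass 70% of its speed; a pose out of reach is approached as far as the arm can. OPENING is the opening from 0.0 (shut) to 1.0 (fully open), set as the command begins (- or left out keeps the last). The fingers move at their own pace and stop on an object; FORCE is the grip in N (left out, the last holds). Time passes only in rows, so rows that do not move let the fingers close. It prints the time, the measured TCP pose, the force, the opening and the grip force at its end. Input that does not fit is refused with a message, and nothing moves.
- manip.state(): the state, without advancing time (a new reading comes with each control period).
- manip.camera(name): name is "side" or "top" or "wrist"; returns a dict with "image" (384x512x3 uint8, red, green, blue), "mtx" (3x3 intrinsics, pixels), "extrinsics" (4x4, takes a point from camera to world coordinates); the wrist camera has in their place "tool_from_camera" (4x4, takes a point from camera to tool coordinates, whose origin is the TCP and whose axes are the flange's). Camera axes: x right, y up, looking along -z (the intrinsics and any distortion apply to the point x, -y, -z); pixel columns grow to the right and rows downward; lengths in m; the calibration is good to about 2 mm. A picture is of the moment at which its call begins: read the wrist's pose just before it. There is no depth.
- manip.finish_job(): hands the job in; it is judged then, once.
The state is a dict: "clock": time; "joint_pos": joint angles; "qd": joint speeds; "tau": joint torques, N m; "eef_pos": TCP position; "orientation": TCP orientation; "wrist_force": force on the tool from outside, world axes, zero at the start; "ft_torque": the same for the moment, N m; "opening": opening from 0.0 (shut) to 1.0 (fully open); "gripper_force": force on a finger pad.
Only numpy, scipy, OpenCV 4.12 (cv2) and the standard library are available. Lean on these libraries where they do the work, as an engineer would, in place of code of your own. Each camera call takes 0.05 s, during which the arm holds its last target. There are 200 camera calls.

## Working session

There is one attempt and no reset: what is moved stays moved. The work goes in short steps, Python scripts to look and compute and a shell command to move; the robot and the scene stay as the last step left them, time stands still between calls to the robot, and variables do not carry over. Pictures are saved under pics/ and viewed, at most 10 in all, crops included, and the job is handed in when it is done.

```bash
ls; mkdir -p pics
python3 - <<'E'
from workcell import manip
import cv2,pickle
d={}
for n in("top","side"):
    c=manip.camera(n);d[n]=c
    cv2.imwrite(f"pics/{n}0.png",cv2.resize(c["image"][:,:,::-1],(800,600),interpolation=cv2.INTER_CUBIC))
    print(n,c["mtx"],c["extrinsics"],[k for k in c])
c=manip.camera("wrist");print(c["tool_from_camera"],c["mtx"])
pickle.dump(d,open("d.pkl","wb"));s=manip.state();print(s)
E
```

```text
nudge.py
pics
workcell.py
top [[350.54595883   0.         255.98698744]
 [  0.         350.54595883 190.07684276]
 [  0.           0.           1.        ]] [[-0.01510862  0.99877941 -0.04702567  0.53003234]
 [-0.99959848 -0.01396005  0.02465772  0.01863812]
 [ 0.02397114  0.04737933  0.9985893   1.07214993]
 [ 0.          0.          0.          1.        ]] ['image', 'mtx', 'extrinsics']
side [[462.75422311   0.         256.79495322]
 [  0.         462.75422311 184.30922994]
 [  0.           0.           1.        ]] [[-0.99406485  0.06512677 -0.08714112  0.50629327]
 [-0.10768174 -0.47504298  0.87334919  1.01796801]
 [ 0.01548263  0.87754924  0.47923649  0.6457931 ]
 [ 0.          0.          0.          1.        ]] ['image', 'mtx', 'extrinsics']
[[ 5.07542981e-04  9.56231290e-01  2.92611453e-01  8.41741936e-02]
 [ 9.99999307e-01 -1.74615882e-04 -1.16389654e-03  7.11120056e-04]
 [-1.06185969e-03  2.92611841e-01 -9.56230716e-01 -1.44834281e-01]
 [ 0.00000000e+00  0.00000000e+00  0.00000000e+00  1.00000000e+00]] [[344.03045004   0.         253.05338362]
 [  0.         344.03045004 193.57067076]
 [  0.           0.           1.        ]]
{'clock': 0.15, 'joint_pos': array([ 1.02089794e+00,  1.58939945e-01,  1.59791230e+00,  2.46419754e-06,
        1.38621032e+00, -2.10124968e-01]), 'qd': array([ 0.00042285, -0.00217311, -0.00362191, -0.00126008, -0.00175138,
        0.00016393]), 'tau': array([ 9.52297378e-04, -3.85916305e+01, -3.22434425e+01,  7.02559040e-02,
        3.51713772e-02, -8.98672010e-05]), 'eef_pos': array([0.19142852, 0.54172995, 0.2388404 ]), 'orientation': array([-2.73742976e-04,  1.69070869e-01,  9.85603623e-01, -6.82075695e-04]), 'wrist_force': array([-0.50730567,  0.34651662,  0.54947825]), 'ft_torque': array([-0.0348583 ,  0.07558478, -0.05579865]), 'gripper_force': 0.0, 'opening': 0.9989957987907198}
```
View pics/top0.png

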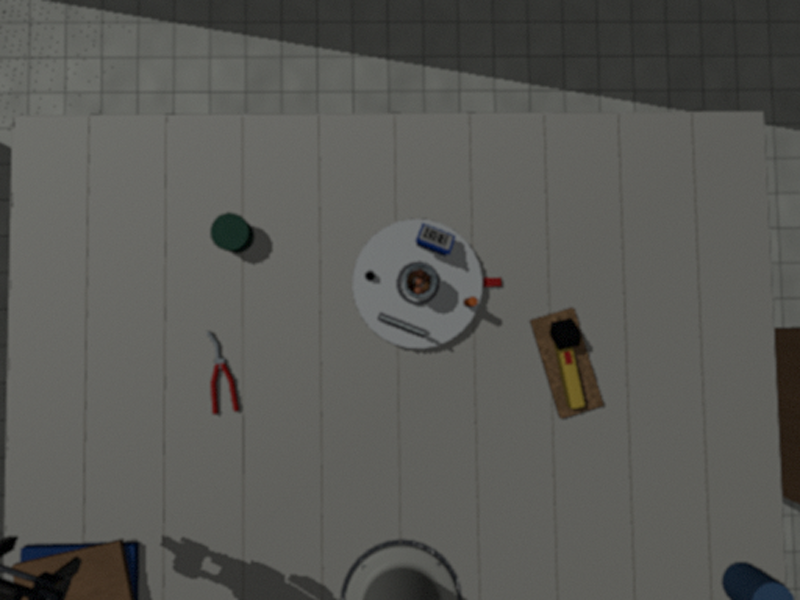

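View pics/side0.png

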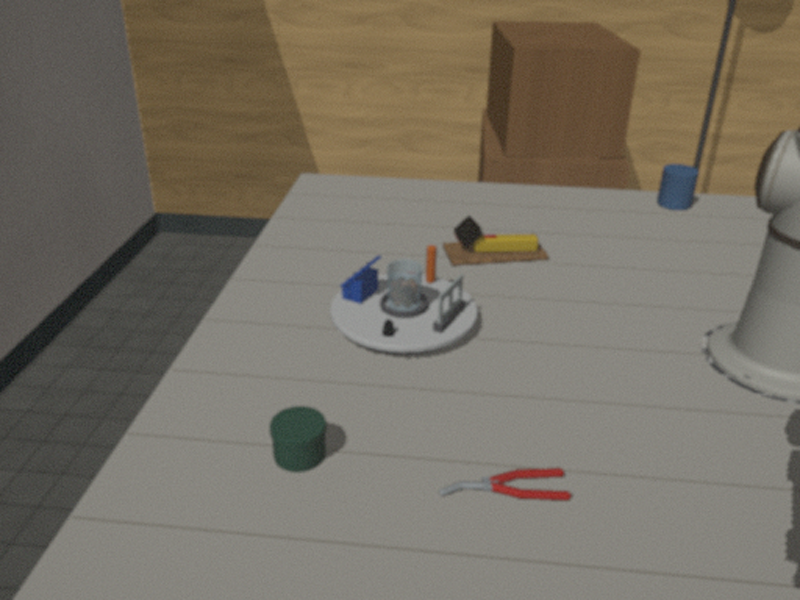

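The top view shows the caddy at about (418,284), its red tab at (493,283), the label at (435,237) and the post at (470,301). The scanner lies from (577,405) to its head at (566,333). The tin and plier are well to the left. Next I'll enlarge the crop.

Run:
```python
import pickle,cv2,numpy as np
d=pickle.load(open("d.pkl","rb"))
im=d["top"]["image"][130:280,215:395,::-1]
im=np.clip(im.astype(float)*1.6,0,255).astype(np.uint8)
im=cv2.resize(im,None,fx=4,fy=4,interpolation=cv2.INTER_CUBIC)
cv2.imwrite("pics/top0c.png",im)
```

View pics/top0c.png

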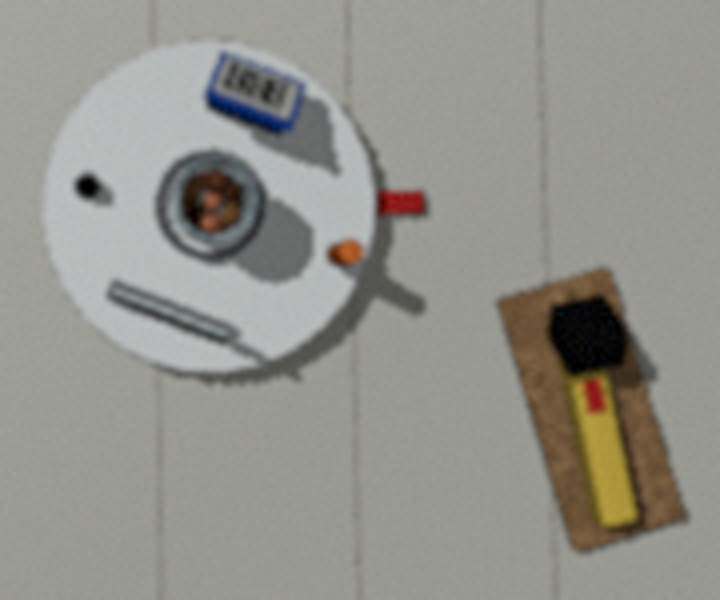

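The crop shows the deck centred at about (210,207) with the tab's outer end at (425,203). The label middle is at (255,90) and the post top at (348,249). The pad corners are (498,300), (610,268), (688,520) and (580,552). The handle's rear end is at (619,524).

```bash
cat > h.py <<'E'
import numpy as np,pickle
from scipy.spatial.transform import Rotation as R
def ray(c,u,v,z):
    M=c["mtx"];E=c["extrinsics"]
    d=E[:3,:3]@np.array([(u-M[0,2])/M[0,0],-(v-M[1,2])/M[1,1],-1]);o=E[:3,3]
    return o+d*(z-o[2])/d[2]
def proj(c,p,E=None):
    E=c["extrinsics"] if E is None else E
    q=E[:3,:3].T@(np.asarray(p)-E[:3,3]);M=c["mtx"]
    return M[0,0]*q[0]/-q[2]+M[0,2], M[1,1]*q[1]/q[2]+M[1,2]
def rot(q): return R.from_quat([q[1],q[2],q[3],q[0]])
E
python3 - <<'E'
from h import *
c=pickle.load(open("d.pkl","rb"))["top"]
f=lambda x,y,z:ray(c,215+(x+.5)/4-.5,130+(y+.5)/4-.5,z)
pts=dict(deck=(210.5,207,.03),deckL=(43,207,.03),deckR=(378,207,.03),cuprim=(212,203,.04),tabend=(425,203.5,.012),label=(255,89,.078),post=(348,249,.1),thim=(86,186,.055),
p1=(498,300,.012),p2=(610,268,.012),p3=(688,520,.012),p4=(580,552,.012),hr=(619,527,.042),hf=(588,375,.042),headtop=(587,333,.083),hrl=(602,528,.042),hrr=(637,524,.042))
P={k:f(*v) for k,v in pts.items()}
for k,v in P.items(): print(k,v.round(4))
o=P["deck"]
for k in("tabend","label","post","thim"):
    w=(P[k]-o)[:2];print(k,np.hypot(*w).round(4),np.degrees(np.arctan2(w[1],w[0])).round(1))
print("pad",(P["p1"]+P["p2"]+P["p3"]+P["p4"])/4, np.linalg.norm(P["p1"]-P["p4"]),np.linalg.norm(P["p1"]-P["p2"]))
w=P["p1"]+P["p2"]-P["p3"]-P["p4"];print(np.degrees(np.arctan2(w[1],w[0])))
w=P["hf"]-P["hr"];print("handle",np.degrees(np.arctan2(w[1],w[0])),np.linalg.norm(w),np.linalg.norm(P["hrl"]-P["hrr"]))
E
```

```text
deck [ 0.6046 -0.0411  0.03  ]
deckL [0.6063 0.0836 0.03  ]
deckR [ 0.6029 -0.1665  0.03  ]
cuprim [ 0.6069 -0.0417  0.04  ]
tabend [ 0.6064 -0.2057  0.012 ]
label [ 0.6853 -0.0716  0.078 ]
post [ 0.569  -0.1324  0.1   ]
thim [0.6193 0.0507 0.055 ]
p1 [ 0.5322 -0.2596  0.012 ]
p2 [ 0.5552 -0.3462  0.012 ]
p3 [ 0.3637 -0.3999  0.012 ]
p4 [ 0.3413 -0.3169  0.012 ]
hr [ 0.3643 -0.3368  0.042 ]
hf [ 0.4758 -0.3171  0.042 ]
headtop [ 0.5077 -0.3039  0.083 ]
hrl [ 0.3638 -0.3242  0.042 ]
hrr [ 0.3662 -0.3501  0.042 ]
tabend 0.1646 -89.4
label 0.0862 -20.7
post 0.098 -111.3
thim 0.0929 80.9
pad [ 0.44808915 -0.33064335  0.012     ] 0.19926277422219893 0.08954570395451747
16.177551880664748
handle 9.988685662103416 0.11329339952626684 0.026106958723357932
```

```bash
for i in 1 2; do :; done
echo '{"rows":[[-0.0447,-0.0393,0,0],[-0.0447,-0.0393,0,0],[-0.0447,-0.0393,0,0],[-0.0447,-0.0393,0,0],[-0.0447,-0.0393,0,0]]}' | python3 nudge.py 0.5 10
echo '{"rows":[[-0.0447,-0.0393,0,0],[-0.0447,-0.0393,0,0],[-0.0447,-0.0393,0,0],[-0.0447,-0.0393,0,0],[-0.0447,-0.0393,0,0]]}' | python3 nudge.py
echo '{"rows":[[-0.0447,-0.0393,0,0],[-0.0447,-0.0393,0,0],[-0.0447,-0.0393,0,0],[0,0,0,0.178],[0,0,0,0.178]]}' | python3 nudge.py
echo '{"rows":[[0,0,0,0.178],[0,0,0,0.178],[0,0,0,0.178],[0,0,0,0.178],[0,0,0,0.178]]}' | python3 nudge.py
echo '{"rows":[[0,0,0,0.178],[0,0,0,0.178],[0,0,0,0],[0,0,0,0]]}' | python3 nudge.py
python3 - <<'E'
from h import *
from workcell import manip
import cv2
s=manip.state();r=rot(s["orientation"]).as_matrix();p=s["eef_pos"]
c=manip.camera("wrist")
print(s["clock"],p,"psi",np.degrees(np.arctan2(r[1,0],r[0,0])),"tz",r[:,2])
print("to post(tool)",r.T@(np.array([.569,-.134,p[2]])-p))
T=np.eye(4);T[:3,:3]=r;T[:3,3]=p;E=T@c["tool_from_camera"];c["extrinsics"]=E
pickle.dump(c,open("w1.pkl","wb"))
for q in([.569,-.134,.1],[.605,-.0415,.105],[.605,-.2065,.006]):print(proj(c,q))
cv2.imwrite("pics/w1.png",cv2.resize(np.clip(c["image"][:,:,::-1]*1.5,0,255).astype(np.uint8),(800,600),interpolation=cv2.INTER_CUBIC))
E
```

```text
clock: 0.78
eef_pos: [0.3373, 0.2806, 0.2394]
orientation: [0.0, 0.169, 0.986, 0.0]
wrist_force: [0.2, 1.1, 0.6]
opening: 0.5
gripper_force: 0.0
clock: 1.4
eef_pos: [0.4827, 0.0207, 0.2395]
orientation: [0.0, 0.169, 0.986, 0.0]
wrist_force: [0.8, -0.6, -0.0]
opening: 0.501
gripper_force: 0.0
clock: 2.02
eef_pos: [0.5691, -0.1341, 0.2387]
orientation: [-0.001, 0.344, 0.939, 0.0]
wrist_force: [-0.3, -0.1, 0.2]
opening: 0.501
gripper_force: 0.0
clock: 2.65
eef_pos: [0.569, -0.1332, 0.2392]
orientation: [-0.0, 0.714, 0.7, -0.0]
wrist_force: [-0.0, -0.0, -0.2]
opening: 0.502
gripper_force: 0.0
clock: 3.15
eef_pos: [0.5691, -0.1332, 0.2394]
orientation: [-0.0, 0.825, 0.566, -0.0]
wrist_force: [-0.5, -0.1, -0.2]
opening: 0.502
gripper_force: 0.0
3.15 [ 0.56912956 -0.13318199  0.23938253] psi 68.91141334262286 tz [-4.18357362e-04  1.92872744e-04 -9.99999894e-01]
to post(tool) [-8.09845619e-04  1.73444433e-04 -1.03568782e-07]
(np.float64(254.60610881195083), np.float64(191.2306194689771))
(np.float64(255.26481071543475), np.float64(68.57237540736337))
(np.float64(305.29165742727145), np.float64(213.11522794836114))
```

View pics/w1.png

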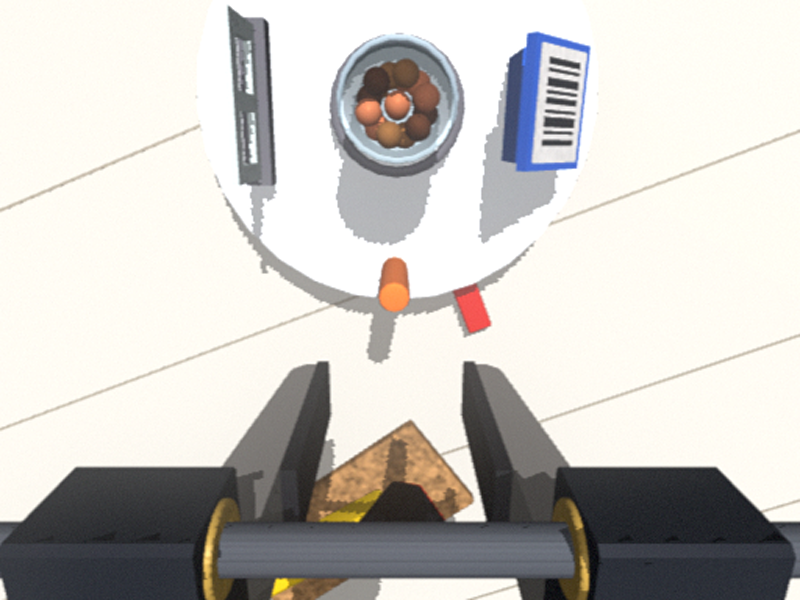

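The wrist view puts the post top at (394,295), the tab's tip at (476,327), the cup rim centre at (398,100) and the label middle at (563,100). Predictions agree to about 1–2 mm.

Run:
```python
from h import *
c=pickle.load(open("w1.pkl","rb"))
f=lambda x,y,z:ray(c,(x+.5)*.64-.5,(y+.5)*.64-.5,z)
P={k:f(*v) for k,v in dict(post=(394,297,.1),cup=(399,99,.105),label=(562,101,.078),tab=(477,328,.012)).items()}
for k,v in P.items(): print(k,v.round(4))
for o in (P["cup"][:2],np.array([.605,-.0415])):
  for k in("post","label","tab"):
    w=P[k][:2]-o;print(k,np.hypot(*w).round(4),np.degrees(np.arctan2(w[1],w[0])).round(1))
```

```text
post [ 0.5673 -0.1321  0.1   ]
cup [ 0.6063 -0.0379  0.105 ]
label [ 0.688  -0.0685  0.078 ]
tab [ 0.606  -0.2001  0.012 ]
post 0.102 -112.5
label 0.0872 -20.6
tab 0.1622 -90.1
post 0.0981 -112.6
label 0.0872 -18.0
tab 0.1586 -89.6
```

```bash
echo '{"rows":[[0,0,0.053,0],[0,0,0.053,0],[0,0,0.053,0],[0,0,0,0]]}' | python3 nudge.py
echo '{"rows":[[0,0,0,0],[0,0,0,0],[0,0,0,0],[0,0,0,0],[0,0,0,0]]}' | python3 nudge.py 0 10
echo '{"rows":[[0.0005,-0.0101,0,0.1],[0.0005,-0.0101,0,0.1],[0.0005,-0.0101,0,0.1],[0,0,0,0]]}' | python3 nudge.py
```

```text
clock: 3.7
eef_pos: [0.5656, -0.1316, 0.0761]
orientation: [-0.004, 0.825, 0.565, -0.003]
wrist_force: [-0.7, -0.2, 0.2]
opening: 0.501
gripper_force: 0.0
clock: 4.32
eef_pos: [0.5704, -0.1338, 0.0827]
orientation: [0.001, 0.825, 0.565, 0.001]
wrist_force: [-1.8, 0.2, 6.6]
opening: 0.193
gripper_force: 10.0
clock: 4.82
eef_pos: [0.5438, -0.1188, 0.0826]
orientation: [0.001, 0.901, 0.435, 0.001]
wrist_force: [-1.3, -1.0, 6.4]
opening: 0.194
gripper_force: 10.0
```

```bash
echo '{"rows":[[0.0005,-0.0101,0,0.1],[0.0005,-0.0101,0,0.1],[0.0005,-0.0101,0,0.1],[0.0005,-0.0101,0,0.1],[0.0005,-0.0101,0,0.1]]}' | python3 nudge.py
echo '{"rows":[[0.0005,-0.0101,0,0.1],[0.0005,-0.0101,0,0.1],[0.0005,-0.0101,0,0.1],[0.0005,-0.0101,0,0.1],[0,0,0,0]]}' | python3 nudge.py
echo '{"rows":[[0,0,0,0],[0,0,0,0]]}' | python3 nudge.py
python3 - <<'E'
from h import *
from workcell import manip
import cv2
s=manip.state();print(s["clock"],s["eef_pos"],s["wrist_force"])
c=manip.camera("top");pickle.dump(c,open("t2.pkl","wb"))
s=manip.state();r=rot(s["orientation"]).as_matrix();p=s["eef_pos"]
w=manip.camera("wrist");T=np.eye(4);T[:3,:3]=r;T[:3,3]=p;w["extrinsics"]=T@w["tool_from_camera"];pickle.dump(w,open("w2.pkl","wb"))
a=cv2.resize(c["image"][120:250,215:345],(600,600),interpolation=cv2.INTER_CUBIC)
cv2.imwrite("pics/t2.png",np.clip(a[:,:,::-1]*1.5,0,255).astype(np.uint8))
E
```

```text
clock: 5.45
eef_pos: [0.5135, -0.0795, 0.0826]
orientation: [0.002, 0.98, 0.197, 0.001]
wrist_force: [-2.3, -2.9, 8.1]
opening: 0.196
gripper_force: 10.0
clock: 6.08
eef_pos: [0.5052, -0.0388, 0.0826]
orientation: [0.0, 1.0, -0.0, 0.0]
wrist_force: [-5.6, 0.1, 10.4]
opening: 0.196
gripper_force: 10.0
clock: 6.32
eef_pos: [0.5052, -0.0392, 0.0826]
orientation: [0.0, 1.0, 0.0, 0.0]
wrist_force: [-5.6, 0.6, 10.6]
opening: 0.192
gripper_force: 10.0
6.325 [ 0.50523632 -0.03918544  0.08257746] [-5.63205322  0.55497756 10.5536601 ]
```

View pics/t2.png

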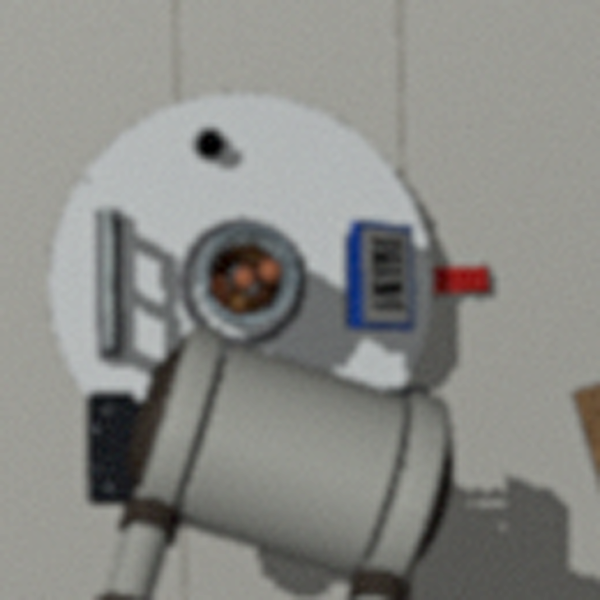

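The label is at about (388,275), next to the tab at (438–490, 280). The cup is still standing in the middle. Now I'll measure the remaining angle.

Run:
```python
from h import *
import cv2
c=pickle.load(open("t2.pkl","rb"));k=600/130
f=lambda x,y,z:ray(c,215+(x+.5)/k-.5,120+(y+.5)/k-.5,z)
for n,v in dict(label=(389,275,.078),tab=(490,281,.012),tabin=(440,280.5,.012),cup=(245,281,.042),eTL=(374,229,.0945),eBL=(376,326,.097)).items():print(n,f(*v).round(4))
# red tab & label edges by colour in wrist picture
w=pickle.load(open("w2.pkl","rb"));im=w["image"]
for q in([.6055,-.0395,.105],[.6055,-.1275,.078],[.606,-.2,.012]):print(proj(w,q))
cv2.imwrite("pics/w2.png",cv2.resize(np.clip(im[:,:,::-1]*1.3,0,255).astype(np.uint8),(800,600),interpolation=cv2.INTER_CUBIC))
```

```text
label [ 0.6062 -0.1288  0.078 ]
tab [ 0.6064 -0.2054  0.012 ]
tabin [ 0.6072 -0.1722  0.012 ]
cup [ 0.6064 -0.0418  0.042 ]
eTL [ 0.6331 -0.1178  0.0945]
eBL [ 0.5739 -0.1174  0.097 ]
(np.float64(257.4737700502471), np.float64(31.23066997623485))
(np.float64(476.55959590483025), np.float64(42.02324388675194))
(np.float64(530.8561998127947), np.float64(55.68139041843031))
```

Label, tab and cup all read x = 0.606–0.607, so the caddy is aligned to within about 0.5°. I'll release the post and check from above.

```bash
echo '{"rows":[[0,0,0,0],[0,0,0,0],[0,0,0,0]]}' | python3 nudge.py 0.5
echo '{"rows":[[0,0,-0.02,0],[0,0,-0.06,0],[0,0,-0.06,0],[0,0,-0.06,0],[0.05,0.035,0,0]]}' | python3 nudge.py
echo '{"rows":[[0.05,0.045,0,0],[0,0,0,0],[0,0,0,0]]}' | python3 nudge.py
python3 - <<'E'
from h import *
from workcell import manip
import cv2
s=manip.state();r=rot(s["orientation"]).as_matrix();p=s["eef_pos"]
w=manip.camera("wrist");T=np.eye(4);T[:3,:3]=r;T[:3,3]=p;w["extrinsics"]=T@w["tool_from_camera"];pickle.dump(w,open("w3.pkl","wb"))
cv2.imwrite("pics/w3.png",cv2.resize(np.clip(w["image"][:,:,::-1]*1.2,0,255).astype(np.uint8),(800,600),interpolation=cv2.INTER_CUBIC))
E
```

```text
clock: 6.8
eef_pos: [0.5047, -0.039, 0.0805]
orientation: [-0.0, 1.0, -0.0, -0.0]
wrist_force: [1.0, -1.2, 0.9]
opening: 0.486
gripper_force: 0.0
clock: 7.42
eef_pos: [0.5575, -0.0737, 0.2902]
orientation: [0.003, 1.0, 0.001, 0.008]
wrist_force: [1.9, -0.9, 1.9]
opening: 0.499
gripper_force: 0.0
clock: 7.8
eef_pos: [0.6008, -0.1156, 0.28]
orientation: [-0.0, 1.0, -0.0, -0.001]
wrist_force: [-0.4, 0.3, 0.0]
opening: 0.499
gripper_force: 0.0
```

View pics/w3.png

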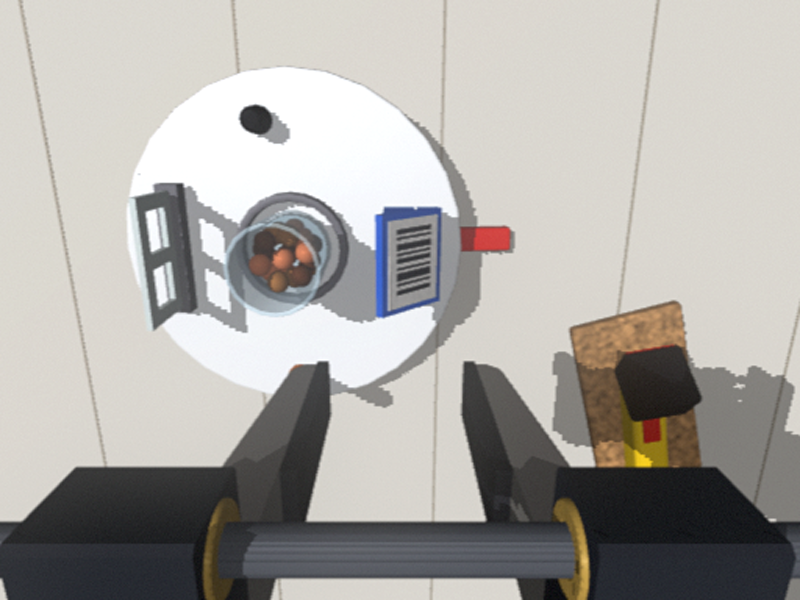

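In the wrist view the deck spans u 127–460 with its top at v=67, and the tab's outer end is at (510,238). The label paper corners are about (390,220), (440,212), (439,299) and (390,309). The thimble is at (256,119) and the cup is upright.

Run:
```python
from h import *
w=pickle.load(open("w3.pkl","rb"))
f=lambda x,y,z:ray(w,(x+.5)*.64-.5,(y+.5)*.64-.5,z)
lo=.078-.023*.7071;hi=.078+.023*.7071
for n,v in dict(tab=(510,238.5,.012),tabin=(463,239.5,.012),lTL=(390,220,hi),lBL=(390,309,hi),lTR=(440,213,lo),lBR=(439,298,lo),well=(295.5,249,.042),stTopT=(377,214,.097),stTopB=(378,316,.097),thim=(256,119,.055)).items():print(n,f(*v).round(4))
from scipy.optimize import least_squares
a=np.linspace(0,2*np.pi,400)
def ext(o):
    P=np.array([proj(w,[o[0]+.125*np.cos(t),o[1]+.125*np.sin(t),.03]) for t in a]);P=(P+.5)/.64-.5
    return P[:,0].min(),P[:,0].max(),P[:,1].min()
o=least_squares(lambda o:np.array(ext(o))-[127,460,67],[.605,-.04]);print(o.x,o.fun)
```

```text
tab [ 0.6084 -0.2025  0.012 ]
tabin [ 0.6076 -0.1661  0.012 ]
lTL [ 0.6349 -0.1106  0.0943]
lBL [ 0.5774 -0.1104  0.0943]
lTR [ 0.6348 -0.1438  0.0617]
lBR [ 0.5752 -0.1445  0.0617]
well [ 0.6062 -0.0415  0.042 ]
stTopT [ 0.6389 -0.1027  0.097 ]
stTopB [ 0.5736 -0.1027  0.097 ]
thim [ 0.6948 -0.023   0.055 ]
[ 0.60366166 -0.03829166] [-1.9902239   2.0058161   0.31205829]
```

```bash
echo '{"rows":[[-0.034,0.041,0,0],[-0.034,0.041,0,0],[-0.034,0.041,0,0],[-0.034,0.041,0,0],[-0.034,0.041,0,0]]}' | python3 nudge.py
echo '{"rows":[[0,0,0,0],[0,0,0,0],[0,0,0,0]]}' | python3 nudge.py
python3 - <<'E'
from h import *
from workcell import manip
import cv2
s=manip.state();r=rot(s["orientation"]).as_matrix();p=s["eef_pos"]
w=manip.camera("wrist");T=np.eye(4);T[:3,:3]=r;T[:3,3]=p;w["extrinsics"]=T@w["tool_from_camera"];pickle.dump(w,open("w4.pkl","wb"))
c=manip.camera("top");pickle.dump(c,open("t3.pkl","wb"))
a=np.hstack([w["image"][80:360,130:400]])
cv2.imwrite("pics/w4.png",cv2.resize(np.clip(a[:,:,::-1]*1.2,0,255).astype(np.uint8),(578,600),interpolation=cv2.INTER_CUBIC))
E
```

```text
clock: 8.48
eef_pos: [0.4298, -0.3206, 0.2817]
orientation: [0.001, 1.0, 0.001, 0.001]
wrist_force: [-0.2, -0.7, 0.4]
opening: 0.501
gripper_force: 0.0
clock: 8.85
eef_pos: [0.4319, -0.3194, 0.2809]
orientation: [0.0, 1.0, 0.001, 0.0]
wrist_force: [-0.8, -0.1, -0.3]
opening: 0.504
gripper_force: 0.0
```

View pics/w4.png

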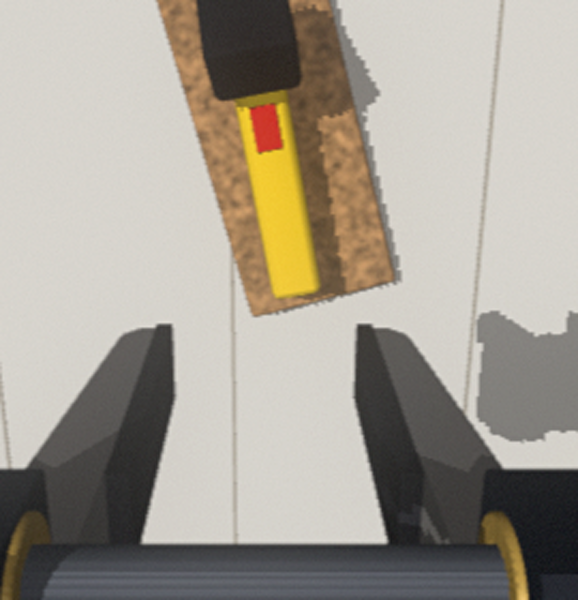

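The handle's rear corners are at (273,297) and (319,290). Its left edge runs up to (238,108) and its right edge to (288,100). The pad's rear corners are at (253,317) and (397,280).

Run:
```python
from h import *
w=pickle.load(open("w4.pkl","rb"));k=600/280
f=lambda x,y,z:ray(w,130+(x+.5)/k-.5,80+(y+.5)/k-.5,z)
A=[f(273,296,.042),f(319,289,.042),f(239,108,.042),f(287,100,.042)]
for a in A:print(a.round(4))
ang=lambda v:np.degrees(np.arctan2(v[1],v[0]))
print("edges",ang(A[2]-A[0]),ang(A[3]-A[1]),ang(A[0]-A[1])-90,"width",np.linalg.norm(A[0]-A[1]))
y=np.radians((ang(A[2]-A[0])+ang(A[3]-A[1]))/2)
d=np.array([np.cos(y),np.sin(y)])
o=(A[0]+A[1])[:2]/2+.065*d;print("origin",o,np.degrees(y),"grasp x=.018:",o+.018*d)
print("pad",f(253,317,.012),f(397,280,.012))
t=pickle.load(open("t3.pkl","rb"))
import cv2
im=t["image"].astype(int);R_,G,B=im[...,0],im[...,1],im[...,2]
m=(R_>60)&(G<R_*.4)&(B<R_*.4);m[:150]=0;m[220:]=0;m[:,300:335]=m[:,300:335];m[:,:300]=0;m[:,335:]=0
v,u=np.nonzero(m);print("tab",len(u),ray(t,u.mean(),v.mean(),.012),np.polyfit(u,v,1))
m=(B>1.6*R_)&(B>50);m[:150]=0;m[220:]=0;m[:,:280]=0;m[:,320:]=0
v,u=np.nonzero(m);print("blue",len(u),u.min(),u.max(),v.min(),v.max(),ray(t,u.mean(),v.mean(),.085))
```

```text
[ 0.3665 -0.323   0.042 ]
[ 0.3707 -0.3485  0.042 ]
[ 0.47   -0.3049  0.042 ]
[ 0.4742 -0.3296  0.042 ]
edges 9.939227488671735 10.381203450966217 9.413223975541683 width 0.025846562338534003
origin [ 0.43259485 -0.32432817] 10.160215469818976 grasp x=.018: [ 0.45031258 -0.32115294]
pad [ 0.34130621 -0.31139266  0.012     ] [ 0.36534507 -0.397249    0.012     ]
tab 36 [ 0.6070275  -0.19000156  0.012     ] [5.41711809e-03 1.78650656e+02]
blue 86 290 303 168 190 [ 0.59975215 -0.10838795  0.085     ]
```

```bash
echo '{"rows":[[0.018,0.002,0,-0.177],[0,0,0.06,0],[0,0,0.06,0],[0,0,0.05,0],[0,0,0.02,0]]}' | python3 nudge.py
echo '{"rows":[[0,0,0,0],[0,0,0,0]]}' | python3 nudge.py
```

```text
clock: 9.57
eef_pos: [0.4479, -0.3201, 0.0867]
orientation: [-0.003, 0.996, 0.089, -0.002]
wrist_force: [0.4, -0.2, -0.1]
opening: 0.501
gripper_force: 0.0
clock: 9.82
eef_pos: [0.4501, -0.3232, 0.092]
orientation: [0.001, 0.996, 0.089, 0.001]
wrist_force: [-0.8, -0.4, -0.0]
opening: 0.502
gripper_force: 0.0
```

```bash
echo '{"rows":[[0,-0.002,0.02,0],[0,0,0.02,0],[0,0,0.0095,0],[0,0,0,0],[0,0,0,0]]}' | python3 nudge.py
echo '{"rows":[[0,0,0,0],[0,0,0,0],[0,0,0,0],[0,0,0,0]]}' | python3 nudge.py 0 30
python3 - <<'E'
from h import *
from workcell import manip
s=manip.state();r=rot(s["orientation"]).as_matrix();print(s["eef_pos"],np.degrees(np.arctan2(r[1,0],r[0,0])),r[:,2],s["wrist_force"])
E
```

```text
clock: 10.45
eef_pos: [0.4495, -0.3215, 0.0423]
orientation: [0.001, 0.996, 0.088, 0.001]
wrist_force: [0.8, 0.2, -0.5]
opening: 0.499
gripper_force: 0.0
clock: 10.95
eef_pos: [0.4491, -0.3214, 0.0417]
orientation: [0.001, 0.996, 0.088, 0.0]
wrist_force: [-0.2, -0.6, 4.6]
opening: 0.298
gripper_force: 30.0
[ 0.44911046 -0.321365    0.04171229] 10.12160247236684 [ 8.11345794e-04 -1.03254802e-03 -9.99999138e-01] [-0.23956136 -0.62912826  4.5533247 ]
```

```bash
echo '{"rows":[[0,0,-0.01,0],[0,0,-0.03,0],[0,0,-0.05,0],[0,0,-0.05,0],[0,0,-0.04,0]]}' | python3 nudge.py
echo '{"rows":[[0,0,-0.03,0],[0.02,-0.002,0,0],[0.04,-0.004,0,0],[0.045,-0.004,0,0],[0.035,-0.004,0,0]]}' | python3 nudge.py
echo '{"rows":[[0.022,-0.002,0,0],[0,0,0,-0.1],[0,0,0,-0.15],[0,0,0,-0.16],[0,0,0,-0.16]]}' | python3 nudge.py
echo '{"rows":[[0,0,0,-0.16],[0,0,0,-0.16],[0,0,0,-0.16],[0,0,0,-0.14],[0,0,0,-0.12]]}' | python3 nudge.py
echo '{"rows":[[0,0,0,-0.084],[0,0,0,0],[0,0,0,0],[0,0,0,0]]}' | python3 nudge.py
cat > st.py <<'E'
from h import *
from workcell import manip
s=manip.state();r=rot(s["orientation"]).as_matrix();p=s["eef_pos"]
print(s["clock"],p,np.degrees(np.arctan2(r[1,0],r[0,0])),r[:,2],s["opening"])
print("to aim, tool axes",r.T@(np.array([.606,-.277,.153])-p))
E
python3 st.py
```

```text
clock: 11.58
eef_pos: [0.4487, -0.3206, 0.2233]
orientation: [0.0, 0.996, 0.088, 0.0]
wrist_force: [0.7, 0.0, -2.1]
opening: 0.3
gripper_force: 30.0
clock: 12.2
eef_pos: [0.5856, -0.2803, 0.2481]
orientation: [-0.002, 0.996, 0.089, -0.001]
wrist_force: [-0.1, -0.4, -1.9]
opening: 0.3
gripper_force: 30.0
clock: 12.82
eef_pos: [0.6055, -0.275, 0.2479]
orientation: [-0.002, 0.93, 0.368, -0.001]
wrist_force: [0.4, -0.4, -2.2]
opening: 0.303
gripper_force: 30.0
clock: 13.45
eef_pos: [0.6054, -0.275, 0.2479]
orientation: [-0.002, 0.735, 0.679, -0.0]
wrist_force: [0.4, -0.7, -2.1]
opening: 0.303
gripper_force: 30.0
clock: 13.95
eef_pos: [0.6055, -0.2763, 0.2505]
orientation: [-0.0, 0.707, 0.707, -0.0]
wrist_force: [-0.5, 0.0, -1.9]
opening: 0.301
gripper_force: 30.0
13.95 [ 0.6054582  -0.27627741  0.25054047] 89.96378721662467 [-5.94936911e-04  5.35947348e-04 -9.99999679e-01] 0.30115894360936935
to aim, tool axes [-0.00077449  0.00060032  0.09753973]
```

```bash
echo '{"rows":[[0,0,0.02,0],[0,0,0.035,0],[0,0,0.028,0],[-0.001,0.0006,0.0145,0],[0,0,0,0]]}' | python3 nudge.py
echo '{"rows":[[0,0,0,0],[0,0,0,0]]}' | python3 nudge.py
python3 st.py
python3 - <<'E'
from h import *
from workcell import manip
import cv2
c=manip.camera("side");t=manip.camera("top");pickle.dump((c,t),open("c5.pkl","wb"))
a=c["image"][110:240,180:380];b=t["image"][130:260,215:345]
a=cv2.resize(a,(480,312),interpolation=cv2.INTER_CUBIC);b=cv2.resize(b,(312,312),interpolation=cv2.INTER_CUBIC)
cv2.imwrite("pics/aim.png",np.clip(np.hstack([a,b])[:,:,::-1]*1.5,0,255).astype(np.uint8))
E
```

```text
clock: 14.58
eef_pos: [0.6052, -0.2772, 0.1519]
orientation: [-0.001, 0.707, 0.707, -0.0]
wrist_force: [0.1, -0.5, -1.9]
opening: 0.304
gripper_force: 30.0
clock: 14.82
eef_pos: [0.6068, -0.2781, 0.1552]
orientation: [0.001, 0.707, 0.707, 0.0]
wrist_force: [0.9, 0.1, -1.4]
opening: 0.3
gripper_force: 30.0
14.825 [ 0.6067926  -0.27809115  0.15522435] 89.99982782491323 [ 0.00224473 -0.0015598  -0.99999626] 0.3001002236241803
to aim, tool axes [ 0.00109461 -0.00079759  0.00222086]
```

View pics/aim.png

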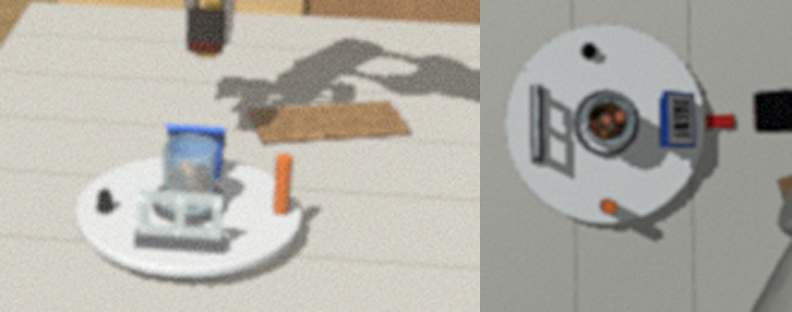

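The side view shows the head with its red window at (205,45), facing the label. The top crop shows the head at u 756+, v 92–131. The gap is clear. Next I'll check the head's projection and the deck angle.

Run:
```python
from h import *
c,t=pickle.load(open("c5.pkl","rb"))
k=2.4
g=lambda p:[round(x,1) for x in ((proj(t,p)[0]-215+.5)*k-.5+480,(proj(t,p)[1]-130+.5)*k-.5)]
for y in(.022,-.022):print("head front top",g([.606+y,-.188,.196]))
print("post/label/tab/axis",g([.504,-.040,.1]),g([.606,-.128,.078]),g([.606,-.205,.012]),g([.606,-.04,.03]))
f=lambda x,y,z:ray(t,215+(x-480+.5)/k-.5,130+(y+.5)/k-.5,z)
for n,v in dict(post=(609,206,.1),label=(678,119,.078),thim=(589,51,.055),tab=(721,121.5,.012),tend=(735,121.5,.012),stand_t=(677,91,.09),stand_b=(677,147,.09),frT=(538,86,.094),frB=(537,162,.094)).items():print(n,f(*v).round(4))
```

```text
head front top [np.float64(754.1), np.float64(88.6)]
head front top [np.float64(755.2), np.float64(130.3)]
post/label/tab/axis [np.float64(610.0), np.float64(206.6)] [np.float64(681.4), np.float64(119.0)] [np.float64(734.3), np.float64(122.2)] [np.float64(605.2), np.float64(122.9)]
post [ 0.5047 -0.0389  0.1   ]
label [ 0.606 -0.124  0.078]
thim [ 0.6922 -0.0203  0.055 ]
tab [ 0.6071 -0.1881  0.012 ]
tend [ 0.6069 -0.2059  0.012 ]
stand_t [ 0.6381 -0.1218  0.09  ]
stand_b [ 0.5722 -0.1204  0.09  ]
frT [0.6455 0.0414 0.094 ]
frB [0.5569 0.0437 0.094 ]
```

```bash
echo '{"rows":[[0,0,0,0],[0,0,0,0],[0,0,0,0],[0,0,0,0],[0,0,0,0]]}' | python3 nudge.py | sed -n 2p
echo '{"rows":[[0,0,0,0],[0,0,0,0],[0,0,0,0],[0,0,0,0],[0,0,0,0]]}' | python3 nudge.py | sed -n 2p
echo '{"rows":[[0,0,0,0],[0,0,0,0],[0,0,0,0],[0,0,0,0],[0,0,0,0]]}' | python3 nudge.py | sed -n 2p
echo '{"rows":[[0,0,0,0],[0,0,0,0],[0,0,0,0],[0,0,0,0],[0,0,0,0]]}' | python3 nudge.py | sed -n 2p
echo '{"rows":[[0,0,0,0],[0,0,0,0],[0,0,0,0],[0,0,0,0],[0,0,0,0]]}' | python3 nudge.py | sed -n 2p
python3 st.py
```

```text
eef_pos: [0.606, -0.2776, 0.1536]
eef_pos: [0.606, -0.2776, 0.1536]
eef_pos: [0.606, -0.2776, 0.1536]
eef_pos: [0.606, -0.2776, 0.1536]
eef_pos: [0.606, -0.2776, 0.1536]
18.05 [ 0.60600291 -0.27759346  0.15360078] 89.99719547358455 [-1.49068662e-05  7.51854071e-06 -1.00000000e+00] 0.30366531098998395
to aim, tool axes [ 5.93457855e-04 -2.93248953e-06  6.00787439e-04]
```

```bash
echo '{"rows":[[0,0,-0.02,0],[0,0,-0.03,0],[0,0,-0.03,0],[0,0,-0.02,0],[0,0,0,0.1]]}' | python3 nudge.py
echo '{"rows":[[0,0,0,0.16],[0,0,0,0.16],[0,0,0,0.16],[0,0,0,0.16],[0,0,0,0.16]]}' | python3 nudge.py
echo '{"rows":[[0,0,0,0.16],[0,0,0,0.14],[0,0,0,0.12],[0,0,0,0.074],[-0.02,0.002,0,0]]}' | python3 nudge.py
echo '{"rows":[[-0.04,0.004,0,0],[-0.045,0.004,0,0],[-0.035,0.004,0,0],[-0.022,0.002,0,0],[0,0,0,0]]}' | python3 nudge.py
echo '{"rows":[[0,0,0,0],[0,0,0,0],[0,0,0,0],[0,0,0,0]]}' | python3 nudge.py
sed -i 's/\.606,-\.277,\.153/.4491,-.3214,.0417/' st.py; python3 st.py
```

```text
clock: 18.68
eef_pos: [0.6071, -0.2783, 0.2573]
orientation: [0.003, 0.742, 0.67, 0.001]
wrist_force: [0.5, 0.8, -2.3]
opening: 0.301
gripper_force: 29.9
clock: 19.3
eef_pos: [0.606, -0.2775, 0.2541]
orientation: [0.0, 0.945, 0.327, 0.0]
wrist_force: [-0.7, 0.3, -2.1]
opening: 0.298
gripper_force: 29.9
clock: 19.92
eef_pos: [0.5871, -0.2827, 0.254]
orientation: [0.0, 0.996, 0.089, 0.0]
wrist_force: [-0.2, -0.1, -1.8]
opening: 0.305
gripper_force: 30.0
clock: 20.55
eef_pos: [0.4486, -0.3223, 0.2543]
orientation: [0.0, 0.996, 0.087, 0.0]
wrist_force: [0.1, -0.2, -1.0]
opening: 0.305
gripper_force: 30.0
clock: 21.05
eef_pos: [0.4497, -0.3216, 0.2535]
orientation: [-0.0, 0.996, 0.089, -0.0]
wrist_force: [0.1, -0.5, -0.6]
opening: 0.304
gripper_force: 30.0
21.05 [ 0.44965868 -0.32162803  0.25351568] 10.163406245437695 [-9.84740632e-05  1.45444958e-04 -9.99999985e-01] 0.3038886799771997
to aim, tool axes [-0.00049458 -0.00028903  0.21181576]
```

```bash
echo '{"rows":[[0,0,0.03,0],[0,0,0.05,0],[0,0,0.05,0],[0,0,0.04,0],[0,0,0.02,0]]}' | python3 nudge.py
echo '{"rows":[[0,0,0.01,0],[0,0,0,0],[0,0,0,0],[0,0,0,0]]}' | python3 nudge.py; python3 st.py
echo '{"rows":[[0,0,0.004,0],[0,0,0.004,0],[0,0,0.0025,0],[0,0,0,0],[0,0,0,0]]}' | python3 nudge.py; python3 st.py
```

```text
clock: 21.68
eef_pos: [0.4482, -0.3204, 0.0608]
orientation: [-0.002, 0.996, 0.088, -0.001]
wrist_force: [-1.0, -1.2, -1.4]
opening: 0.305
gripper_force: 30.0
clock: 22.18
eef_pos: [0.45, -0.3225, 0.0548]
orientation: [0.001, 0.996, 0.088, 0.001]
wrist_force: [0.1, -0.0, -2.0]
opening: 0.305
gripper_force: 30.0
22.175 [ 0.44997497 -0.3224875   0.05478461] 10.132950450995999 [ 0.00146151 -0.00163863 -0.99999759] 0.30542237112030707
to aim, tool axes [-0.00068505 -0.00124895  0.01308152]
clock: 22.8
eef_pos: [0.4494, -0.3219, 0.0431]
orientation: [0.0, 0.996, 0.088, 0.0]
wrist_force: [0.1, -0.3, -1.5]
opening: 0.3
gripper_force: 30.0
22.8 [ 0.44939962 -0.32185735  0.04311435] 10.130271519498258 [ 4.85342834e-05 -4.24776915e-05 -9.99999998e-01] 0.2997977994499779
to aim, tool axes [-0.00021456 -0.00050299  0.00141432]
```

```bash
echo '{"rows":[[0,0,0.0012,0],[0,0,0,0],[0,0,0,0]]}' | python3 nudge.py
echo '{"rows":[[0,0,0,0],[0,0,0,0],[0,0,0,0],[0,0,0,0]]}' | python3 nudge.py 0.5
echo '{"rows":[[0,0,-0.02,0],[0,0,-0.05,0],[0,0,-0.06,0],[0,0,-0.06,0],[0,0,-0.04,0]]}' | python3 nudge.py
echo '{"rows":[[-0.05,0.02,0,0],[-0.03,0.01,0,0],[0,0,0,0],[0,0,0,0],[0,0,0,0]]}' | python3 nudge.py
python3 - <<'E'
from h import *
from workcell import manip
import cv2
w=manip.camera("wrist");t=manip.camera("top")
a=cv2.resize(w["image"],(400,300));b=cv2.resize(t["image"][130:280,200:400],(400,300),interpolation=cv2.INTER_CUBIC)
cv2.imwrite("pics/end.png",np.clip(np.hstack([a,b])[:,:,::-1]*1.4,0,255).astype(np.uint8));print(manip.state()["clock"])
E
```

```text
clock: 23.18
eef_pos: [0.4493, -0.3219, 0.0419]
orientation: [0.0, 0.996, 0.088, 0.0]
wrist_force: [-0.0, -0.1, -1.7]
opening: 0.3
gripper_force: 30.0
clock: 23.68
eef_pos: [0.4494, -0.3219, 0.042]
orientation: [0.0, 0.996, 0.088, 0.0]
wrist_force: [0.3, -0.5, -0.8]
opening: 0.502
gripper_force: 0.0
clock: 24.3
eef_pos: [0.4499, -0.3223, 0.2755]
orientation: [0.002, 0.996, 0.088, 0.001]
wrist_force: [-0.0, -1.0, -0.6]
opening: 0.503
gripper_force: 0.0
clock: 24.92
eef_pos: [0.3766, -0.3648, 0.2718]
orientation: [-0.0, 0.996, 0.089, 0.0]
wrist_force: [0.5, 1.0, -0.4]
opening: 0.497
gripper_force: 0.0
25.025
```

View pics/end.png

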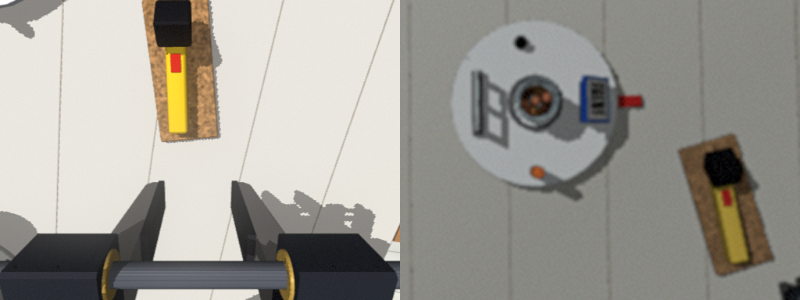

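The scanner lies upright on its pad, from (178,130) to (172,20) in the left half. In the right half the label (597,100) lines up with the tab (630,101) and the cup is central.

```bash
python3 -c "
from workcell import manip
print(manip.finish_job())"
```

```text
the job is handed in; nothing more can be done
None
```

The job is handed in at about 25 s: the label lines up with the red tab to within about 1°, the cup is still standing in the middle, the scanner was held about 10 cm square to the label for over 3 s and is back upright on its pad, and the plier and tin were not touched.

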